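Third hand at the gift-packing board

ROBOT

A 6-joint arm with a two-finger parallel gripper is mounted at the origin on a cart in front of the work surface, level with it; the furniture and walls round the work are solid. World frame = base frame: x ahead of the robot, y to its left, z up, the work surface at z = 0. Lengths are in mm, angles in rad, forces in N, time in s.
With the tool pointing down it reaches from about 275 to 1000 mm from the base axis. Payload 8.4 kg.
Tool frame: the origin (TCP) lies midway between the tips of the shut fingers; the grasp point (between the pads) lies 19 mm behind it; z points along the fingers, y is the direction in which the jaws open and shut (so a half turn about z gives the same grasp; the last joint's range is limited). The gripper opens to 85 mm and grips with 20 to 120 N. Pads are 22 mm wide; open, the fingers measure 114 mm over their backs; the gripper's body (76 mm by 85 mm) begins 54 mm behind the grasp point. The pads swing forward as they close: fully open they stand 13 mm farther back than shut.
Start: joints at [-1.129, 0.353, 1.633, -0, 1.155, -0.002], TCP at [268.358, -564.457, 231.281] pointing down, gripper open.
Joint ranges: [-2.63, 2.63], [-0.92, 2.1], [0.06, 2.66], [-1.3, 4.44], [0, 2.69], [-3.02, 3.02]. Speed limits (rad/s): [2.22, 2.22, 2.79, 3.14, 3.14, 3.14].

INTERFACE

Orientations are given as [roll, pitch, yaw] about the fixed x, y, z axes, in that order (R = Rz(yaw) Ry(pitch) Rx(roll)).
In Python, from rig import * gives the robot as it stands.
- The arm moves only by the tool play_rows, never from a script. Its argument "moves" is a list of rows, each a list of 3 entries, a list of its own where there are three numbers: the shift along the tool's x, y, z in m, then the turn, a rotation vector about the tool's x, y, z in rad, then the opening in per cent of the stroke, from 0 (shut) to 100 (fully open). In form: [[[x, y, z], [rx, ry, rz], fingers], ...]. A call has 1 to 20 rows; each row shifts and turns the commanded pose from where the row before left it, along the tool's axes as they then stand; what a row does not reach is not made up. A row lasts 1/10 s, in which the tool goes at most 50 mm and 8.59 degrees, less where a joint would pass 70% of its speed; a pose out of reach is approached as far as the arm can. A call is refused whole if a number of a shift passes 0.05 or a number of a turn 0.15, either way. A call with a gripper value outside its range is refused whole. The fingers move at their own pace and stop on an object; "squeeze" is the grip in N (left out, the last holds). Time passes only in rows, so rows that do not move let the fingers close. It gives the time, the measured TCP pose, the force and the opening at its end, in the units of the state.
- sense(): the state, without advancing time (a new reading comes with each control period).
- grab_frame(name): name is "side" or "top"; returns a dict with "pixels" (420x560x3 uint8, red, green, blue), "intrinsics" (3x3 intrinsics, pixels), "R" (3x3) and "t" (3): a world point X has camera coordinates R X + t. Camera axes: x right, y down, z forward; pixel columns grow to the right and rows downward; lengths in mm; the calibration is good to about 2 mm. A picture is of the moment at which its call begins. There is no depth.
- sign_off(): hands the job in, once; it reports no verdict.
The state is a dict: "clock": time; "qpos": joint angles; "qvel": joint speeds; "joint_efforts": joint torques, N m; "eef_pos": TCP position; "tcp_rot": TCP orientation; "contact_force": force on the tool from outside, world axes, zero at the start; "wrist_torque": the same for the moment, N m; "opening": opening from 0.0 (shut) to 1.0 (fully open).
Only numpy, scipy, OpenCV 4.12 (cv2) and the standard library are available. Lean on these libraries where they do the work, as an engineer would, in place of code of your own. Each camera call takes 0.05 s, during which the arm holds its last target. There are 200 camera calls.

TASK

Press the pedal beside the packing board all the way down to raise the board's sunken stop; it then stays up by itself. Then slide the gift box along the deck until its long side bears flat and squarely on the sprung rubber face of the stop, its whole length on that face, and keep pushing steadily with about 10 N (at least 5, at most 15; never shove it harder than 30), so that a colleague can tape both ends. Finish while still pushing: do not let go, keep the box lying flat on the deck, and leave the other things on the table alone.

Things in the scene. Friction and masses are not known exactly. Their poses are not given: they have to be found in the camera images.
- packing_board: Fixed light-wood packing board. Origin: on the table under the middle of the deck; x runs across the deck towards the stop (roughly away from the robot), y along the stop, to the left. Deck: 36 mm high, x -120 to +112 mm, y -115 to +115 mm. A slot across it at x 50 to 82 mm holds the stop. On its right (y -203 to -113 mm) is a 12 mm thick side plate with the pedal. It stands at a different place and yaw each time.
- pedal_tread (a point): Middle of the upper face of the pedal's ribbed rubber tread (60 mm long, 52 mm wide). The pedal is a dark steel plate 126 mm long and 60 mm wide, hinged at its far end about a level axis along the board's y at board x +70, y -160 mm, 48 mm above the table; its near end stands up. The tread middle is 92 mm from the hinge: about 81 mm above the table at the start, 54 mm when fully down (then level, tread middle at board x -22, y -160 mm).
- pack_pedal (a joint): Pedal angle in rad: 0 up (start), 0.30 fully down on its stop. About 9 to 11 N on the tread moves it; it has a weak spring and a stiffer friction catch, so it stays where it is left. It is geared to the stop, which rises 1 mm for each 0.01 rad.
- pack_stop: The stop: an aluminium bar 196 mm long along the board's y with a sprung rubber-faced pad in front. At the start it is sunk flush in the deck; with the pedal fully down it stands 30 mm above the deck. Its origin is at the middle of its top, over board x +64 mm; axes as the board's. Its height follows the pedal.
- stop_pad (a joint): How far the sprung pad on the stop is pushed in, in m: 0 free, 0.012 at its limit. Its spring is 1.5 N/mm, so 10 N pushes it in 6.7 mm, 5 N 3.3 mm and 15 N 10 mm.
- stop_face (a point): Middle of the front (robot-side) face of the rubber pad, which is 190 mm long along the board's y and 27 mm high. When free it is at board x +51 mm, y 0; 22 mm above the table while sunk, 52 mm when raised. Moves with the pad.
- gift_box: White closed card box, 58 x 100 x 128 mm, 0.25 to 0.5 kg, lying loose on the deck before the stop, 58 mm high there (top 94 mm above the table). Its z axis runs along its 128 mm length, about along the board's y; its y axis along its 100 mm width; its x axis points up. Origin: the middle of one 58 x 100 end.
- gift_center (a point): Centre of the gift box (29 mm above the deck while it lies flat, so 65 mm above the table).
- masking_tape: Roll of masking tape lying flat, 104 mm across, 25 mm high; origin under its centre. To be left alone.
- stapler: Desk stapler, 145 x 36 mm, 52 mm high, loose; origin under its centre. To be left alone.
- sticky_notes: Pad of sticky notes, 77 x 77 x 15 mm, loose; origin under its centre. To be left alone.
There are look-alikes about, which are no part of the job. What is shaped like the gift_box but green or yellow is not meant.

How it is judged:
By the outcome, as a careful person would: the job done as asked, in the order asked, and still so for the second after the job is handed in, while the arm keeps its last pose, push and grip.
It also fails if it takes over 54 s, if anything falls off the work surface, if the arm or the gripper's body presses on something with over 40 N, if the wrist force passes 120 N, or if a joint passes its speed limit or range.

## Working session

There is one attempt and no reset: what is moved stays moved. The work goes in short steps, Python scripts to look and compute and a tool call to move; the robot and the scene stay as the last step left them, time stands still between calls to the robot, and variables do not carry over. Pictures are saved under pics/ and viewed, about 8 in all and at most 12, crops included, and the job is handed in when it is done.

Besides the shell and the picture viewer there is one more tool, called after "Call:" in YAML: its name, and indented under it one key for each argument. play_rows: Moves the arm, as the interface text tells. Its arguments: {"type":"object","properties":{"moves":{"type":"array"},"squeeze":{"type":"number"}},"required":["moves"]}

```bash
mkdir -p pics; python3 - <<'E'
from rig import *
import cv2,numpy as np
for n in("side","top"):
    f=grab_frame(n);cv2.imwrite(f"pics/{n}0.png",cv2.cvtColor(f["pixels"],cv2.COLOR_RGB2BGR))
    R=np.array(f["R"]);print(n,np.round(f["intrinsics"],1).tolist(),np.round(R,3).tolist(),np.round(f["t"],1), -R.T@np.array(f["t"]))
s=sense();print(s)
E
```

```text
side [[460.0, 0.0, 275.1], [0.0, 460.0, 202.8], [0.0, 0.0, 1.0]] [[-0.856, -0.516, 0.008], [-0.305, 0.493, -0.815], [0.417, -0.701, -0.579]] [ 538.1  177.4 1547.7] [-129.89609099 1274.58547062 1036.75066214]
top [[469.1, 0.0, 282.8], [0.0, 469.1, 203.5], [0.0, 0.0, 1.0]] [[0.015, -1.0, 0.001], [-0.994, -0.015, -0.105], [0.105, 0.001, -0.995]] [  85.   590.6 1589.7] [ 419.52810135   92.53129979 1642.73455856]
{'clock': 0.1, 'qpos': array([-1.12944147e+00,  3.53597595e-01,  1.63407850e+00, -4.18754336e-06,
        1.15519842e+00, -2.39548325e-03]), 'qvel': array([ 0.00029852, -0.00199741, -0.00293793, -0.00142942,  0.00130958,
        0.00019   ]), 'joint_efforts': array([ 3.27867256e-04, -6.06358767e+01, -3.42817640e+01,  1.23998944e-07,
        3.80204961e-03, -1.53512394e-05]), 'eef_pos': array([ 268.14471588, -564.06960702,  230.61705561]), 'tcp_rot': array([-3.14031079e+00,  7.58224468e-07,  4.43752030e-01]), 'contact_force': array([-0.25579366, -0.49509454,  0.70911897]), 'wrist_torque': array([ 0.00428332,  0.006557  , -0.01299908]), 'opening': 0.997084411194804}
```

View pics/side0.png

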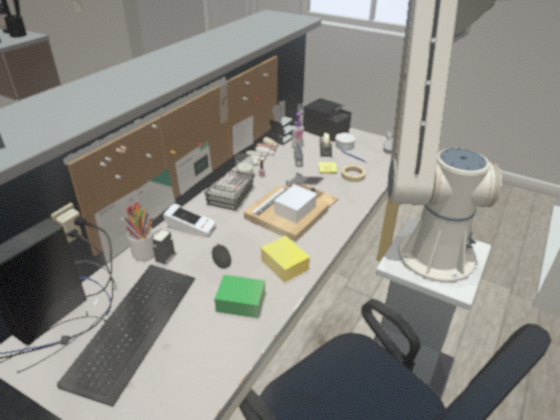

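View pics/top0.png

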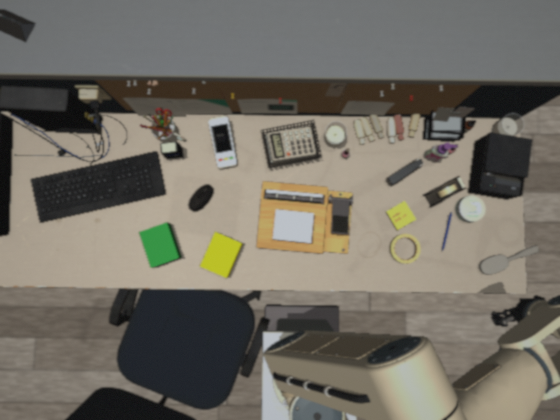

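The gift box is the white one, at top (294,226) and side (296,205). The look-alikes are green at top (160,245) / side (240,295) and yellow at top (221,255) / side (285,257). The pedal is at top (340,215). Next is a close crop to check this.

```bash
cat > h.py <<'E'
import numpy as np,cv2
def cam(f): return np.array(f["intrinsics"]),np.array(f["R"]),np.array(f["t"])
def ray(f,uv):
    K,R,t=cam(f); d=R.T@np.linalg.solve(K,[uv[0],uv[1],1.]); return -R.T@t,d/np.linalg.norm(d)
def onplane(f,uv,z):
    c,d=ray(f,uv); return c+d*(z-c[2])/d[2]
def tri(f,a,g,b):
    c,d=ray(f,a);e,k=ray(g,b); s=np.linalg.lstsq(np.c_[d,-k],e-c,rcond=None)[0]
    p,q=c+d*s[0],e+k*s[1]; return (p+q)/2,np.linalg.norm(p-q)
def proj(f,X):
    K,R,t=cam(f); p=K@(R@np.array(X)+t); return p[:2]/p[2]
E
python3 - <<'E'
from rig import *
import cv2,numpy as np,pickle
F={n:grab_frame(n) for n in("side","top")};pickle.dump(F,open("F0.pkl","wb"))
a=F["top"]["pixels"][170:262,250:360];b=F["side"]["pixels"][168:245,235:345]
im=[cv2.resize(x,None,fx=7,fy=7,interpolation=cv2.INTER_CUBIC)for x in(a,b)]
cv2.imwrite("pics/c1.png",cv2.cvtColor(cv2.resize(im[0],(770,600*770//770)) if 0 else im[0][:600],cv2.COLOR_RGB2BGR))
cv2.imwrite("pics/c2.png",cv2.cvtColor(im[1],cv2.COLOR_RGB2BGR))
E
```

```text
(no output)
```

View pics/c1.png

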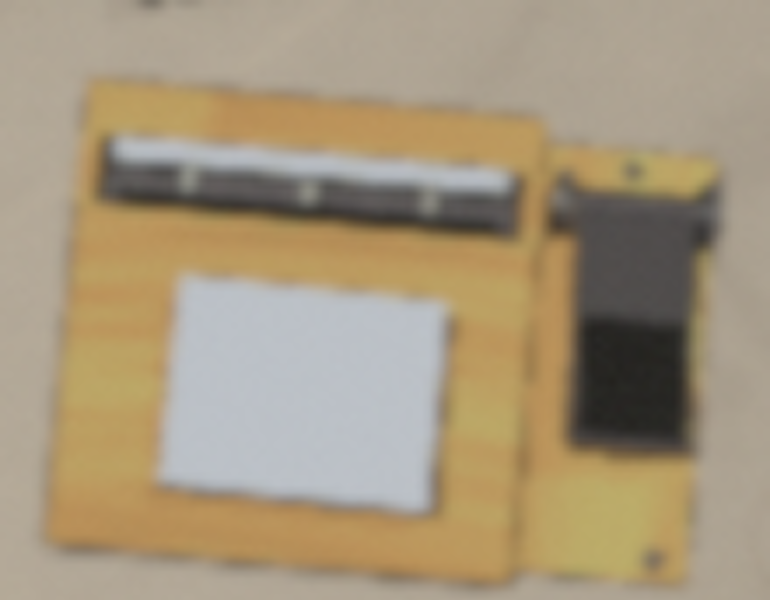

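View pics/c2.png

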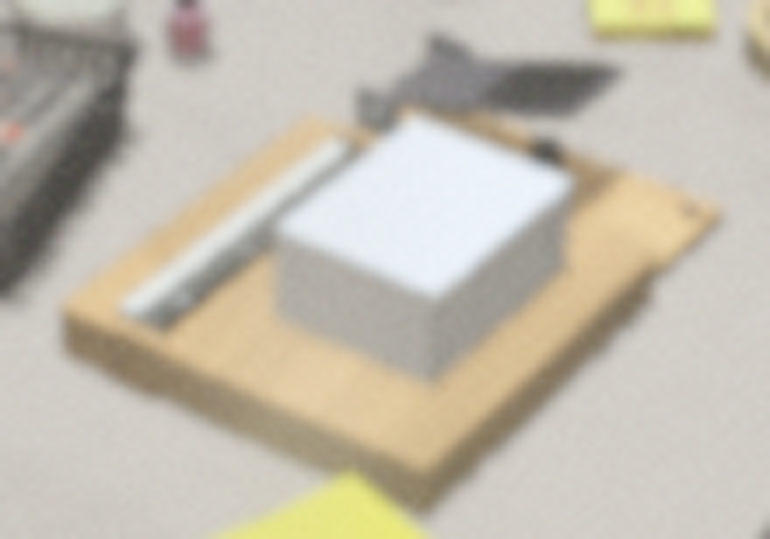

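The top crop shows the white box's upper face with corners at about (275.5,209), (314,213), (312,243) and (273,239). The sunken stop lies ahead of it, and the pedal tread is at about (340.5,224). In the side crop, the box's upper-face corners are (293.5,184), (317,194), (296,210) and (274,201). The choice is confirmed, so I'll measure.

```bash
python3 - <<'E'
from h import *; import pickle
F=pickle.load(open("F0.pkl","rb"));T,S=F["top"],F["side"]
ct=lambda p:((p[0]+.5)/7-.5+250,(p[1]+.5)/7-.5+170)
cs=lambda p:((p[0]+.5)/7-.5+235,(p[1]+.5)/7-.5+168)
def go(nm,L):
    P=[]
    for a,b in L:
        X,e=tri(T,ct(a),S,cs(b));P.append(X);print(nm,X.round(1),round(e,1))
    return np.array(P)
go("box",[((180,276),(275,230)),((450,303),(410,115)),((435,513),(575,185)),((160,485),(430,297))])
go("deck",[((88,78),(65,312)),((45,545),(425,475))])
go("tread",[((634,378),(550,88))])
# masks in top
im=T["pixels"]; hsv=cv2.cvtColor(im,cv2.COLOR_RGB2HSV)
def quad(m,x0,x1,y0,y1,z,nm):
    k=np.zeros_like(m);k[y0:y1,x0:x1]=m[y0:y1,x0:x1]
    c=max(cv2.findContours(k,0,2)[0],key=cv2.contourArea)
    W=np.array([onplane(T,p,z)[:2] for p in c[:,0].astype(float)])
    r=cv2.minAreaRect(W.astype(np.float32));print(nm,r)
w=((hsv[...,1]<60)&(hsv[...,2]>150)).astype(np.uint8)
quad(w,268,320,204,248,94,"boxtop")
d=(hsv[...,2]<60).astype(np.uint8); quad(d,328,353,210,240,81,"tread")
o=(hsv[...,1]>90).astype(np.uint8); 
quad(o,250,328,175,258,36,"deck")
C=[onplane(T,ct(p),36)[:2] for p in[(88,78),(545,120),(515,582),(45,545)]]
C=np.array(C);print("deck corners",C.round(1).tolist(),"sides",np.linalg.norm(C-np.roll(C,-1,0),axis=1).round(1))
S0=[onplane(T,ct(p),36)[:2] for p in[(100,195),(515,237),(108,135),(518,172)]]
print("slot",np.array(S0).round(1).tolist())
for a,b in((3,0),(2,1)):
    v=C[b]-C[a];print("xaxis yaw",np.arctan2(v[1],v[0]))
for a,b in((1,0),(2,3)):
    v=C[b]-C[a];print("yaxis yaw",np.arctan2(-v[0],v[1]))
E
```

```text
box [563.7 118.3  88.9] 1.4
box [554.   -9.2  91.7] 2.0
box [453.5  -3.9  85.4] 1.1
box [466.2 126.9  89.2] 2.3
deck [665.9 165.8  27.2] 5.4
deck [436.7 183.6  27.4] 0.2
tread [ 518.4 -100.1   71.7] 3.9
boxtop ((509.0012512207031, 59.19890213012695), (130.3751220703125, 102.59353637695312), 84.7677230834961)
tread ((519.76171875, -96.00654602050781), (56.58538818359375, 43.403648376464844), 0.04718543589115143)
deck ((543.046630859375, 54.110145568847656), (242.394287109375, 229.64427185058594), 85.8592758178711)
deck corners [[666.9, 166.7], [649.3, -59.4], [422.2, -46.0], [436.7, 183.1]] sides [226.8 227.6 229.5 230.8]
slot [[608.8, 159.6], [591.0, -45.0], [638.6, 156.2], [623.3, -46.3]]
xaxis yaw -0.07134033975469721
xaxis yaw -0.05923368026553311
yaxis yaw -0.07754393351549756
yaxis yaw -0.0632603585334156
```

Call:
play_rows:
  moves:
    - [[0.01,-0.03,0],[0,0,0.128],0]
    - [[0.005,-0.03,0],[0,0,0.128],0]
    - [[0,-0.03,0],[0,0,0.128],0]
    - [[0,-0.03,0],[0,0,0.128],0]
    - [[0.015,-0.035,0],[0,0,0],0]
    - [[0.015,-0.035,0],[0,0,0],0]
    - [[0.015,-0.035,0],[0,0,0],0]
    - [[0.015,-0.035,0],[0,0,0],0]
    - [[0.015,-0.035,0],[0,0,0],0]
    - [[0.015,-0.035,0],[0,0,0],0]
    - [[0.015,-0.035,0],[0,0,0],0]
    - [[0,0,0],[0,0,0],0]
    - [[0,0,0],[0,0,0],0]
  squeeze: 30

```text
clock: 1.5
eef_pos: [374.2, -205.8, 231.3]
tcp_rot: [3.141, 0.0, -0.066]
contact_force: [-0.0, -0.2, 0.8]
opening: 0.0
```

```bash
cat >> h.py <<'E'
from scipy.spatial.transform import Rotation as Ro
YAW=-0.068; O=np.array([547.8,60.8])
def brd(p):
    d=np.array(p[:2])-O;c,s=np.cos(YAW),np.sin(YAW);return np.array([c*d[0]+s*d[1],-s*d[0]+c*d[1]])
def wld(b):
    c,s=np.cos(YAW),np.sin(YAW);return O+[c*b[0]-s*b[1],s*b[0]+c*b[1]]
def st(s):
    print("t",round(s["clock"],2),"p",s["eef_pos"].round(1),"brd",brd(s["eef_pos"]).round(1),"rpy",s["tcp_rot"].round(3),"F",s["contact_force"].round(2),"op",round(s["opening"],3))
def totool(s,target):
    R=Ro.from_euler("xyz",s["tcp_rot"]).as_matrix();return (R.T@(np.array(target)-s["eef_pos"])).round(1)
E
python3 -c "
from rig import *;from h import *
s=sense();st(s);print(totool(s,[*wld((-18,-160)),110]), wld((-18,-160)))"
```

```text
t 1.5 p [ 374.2 -205.8  231.3] brd [-155.1 -277.7] rpy [ 3.141  0.    -0.066] F [-0.01 -0.17  0.82] op 0.0
[ 137.3 -117.5  121.3] [518.96998288 -97.6071656 ]
```

Call:
play_rows:
  moves:
    - [[0.035,-0.03,0],[0,0,0],0]
    - [[0.035,-0.03,0],[0,0,0],0]
    - [[0.035,-0.03,0.02],[0,0,0],0]
    - [[0.03,-0.0275,0.03],[0,0,0],0]
    - [[0,0,0.03],[0,0,0],0]
    - [[0,0,0.03],[0,0,0],0]
    - [[0,0,0],[0,0,0],0]
    - [[0,0,0],[0,0,0],0]

```text
clock: 2.3
eef_pos: [515.8, -99.8, 121.8]
tcp_rot: [3.142, 0.001, -0.07]
contact_force: [0.5, 1.0, 1.0]
opening: 0.003
```

```bash
python3 -c "
from rig import *;from h import *
s=sense();st(s)
o=[]
for n,(x,y) in {'top':(268,160),'side':(250,150)}.items():
    f=grab_frame(n);o.append(cv2.resize(f['pixels'][y:y+100,x:x+100],(400,400),interpolation=2))
cv2.imwrite('pics/d1.png',cv2.cvtColor(np.hstack(o),4))"
```

```text
t 2.3 p [515.8 -99.8 121.8] brd [ -21.  -162.4] rpy [ 3.142e+00  1.000e-03 -7.000e-02] F [0.5  0.96 0.96] op 0.003
```

View pics/d1.png

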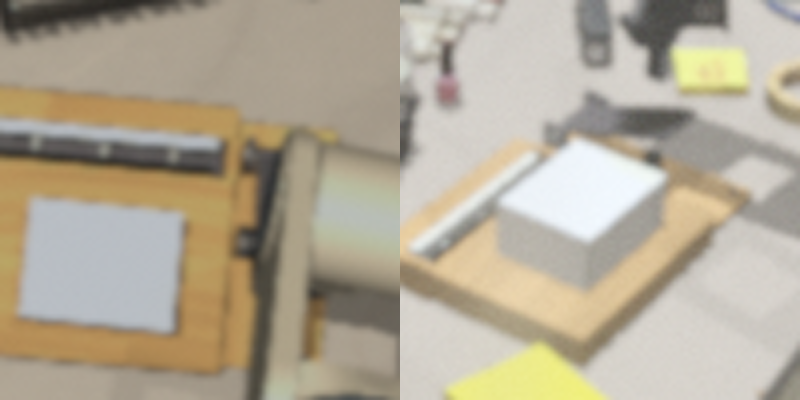

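The side crop shows the shut gripper tip at about (314,167), straight above the tread at (311,180), as projected. Pressing down now.

Call:
play_rows:
  moves:
    - [[0,0,0.015],[0,0,0],0]
    - [[0,0,0.015],[0,0,0],0]
    - [[0,0,0.005],[0,0,0],0]
    - [[0,0,0.005],[0,0,0],0]
    - [[0,0,0.005],[0,0,0],0]
    - [[0,0,0.0],[0,0,0],0]

```text
clock: 3.0
eef_pos: [516.7, -99.0, 77.6]
tcp_rot: [3.141, -0.001, -0.068]
contact_force: [-0.4, 0.1, 1.7]
opening: -0.0
```

Call:
play_rows:
  moves:
    - [[0,0,0.004],[0,0,0],0]
    - [[0,0,0.004],[0,0,0],0]
    - [[0,0,0],[0,0,0],0]

```text
clock: 3.3
eef_pos: [516.4, -98.9, 69.6]
tcp_rot: [3.141, -0.001, -0.068]
contact_force: [-1.6, 0.0, 3.5]
opening: 0.003
```

Call:
play_rows:
  moves:
    - [[0,0,0.004],[0,0,0],0]
    - [[0,0,0.003],[0,0,0],0]
    - [[0,0,0],[0,0,0],0]

```text
clock: 3.6
eef_pos: [516.0, -98.9, 62.5]
tcp_rot: [3.141, 0.0, -0.068]
contact_force: [-1.9, 0.2, 3.3]
opening: 0.001
```

Call:
play_rows:
  moves:
    - [[0,0,0.004],[0,0,0],0]
    - [[0,0,0.003],[0,0,0],0]
    - [[0,0,0],[0,0,0],0]

```text
clock: 3.9
eef_pos: [515.9, -98.8, 55.4]
tcp_rot: [3.141, 0.0, -0.068]
contact_force: [-0.3, 0.2, 0.8]
opening: -0.001
```

```bash
python3 -c "
from rig import *;from h import *
s=sense();st(s)
o=[]
for n,(x,y) in {'top':(268,160),'side':(250,150)}.items():
    f=grab_frame(n);o.append(cv2.resize(f['pixels'][y:y+100,x:x+100],(400,400),interpolation=2))
cv2.imwrite('pics/d2.png',cv2.cvtColor(np.hstack(o),4))"
```

```text
t 3.9 p [515.9 -98.8  55.4] brd [ -21.  -161.4] rpy [ 3.141  0.    -0.068] F [-0.33  0.19  0.81] op -0.001
```

View pics/d2.png

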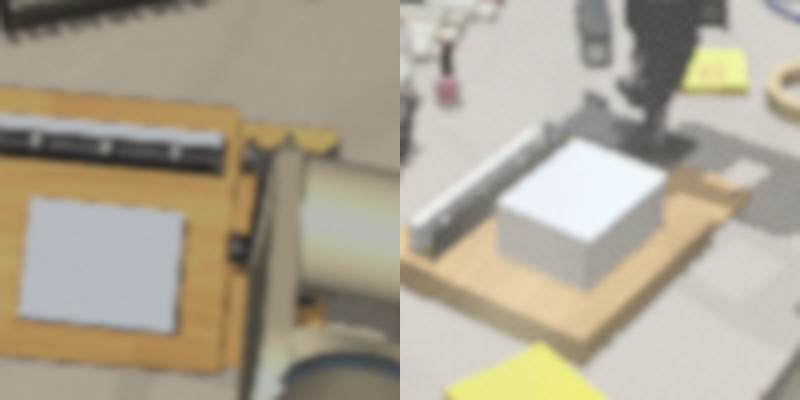

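The side crop shows the stop clearly risen along (250-285,182-212) and the finger on the tread at about (314,185). I'll keep going to the pedal's end stop.

Call:
play_rows:
  moves:
    - [[0,0,0.002],[0,0,0],0]
    - [[0,0,0],[0,0,0],0]

```text
clock: 4.2
eef_pos: [516.7, -98.9, 53.9]
tcp_rot: [3.141, -0.001, -0.068]
contact_force: [-4.1, 0.5, 11.8]
opening: -0.005
```

Call:
play_rows:
  moves:
    - [[0,0,0.001],[0,0,0],0]
    - [[0,0,0],[0,0,0],0]

```text
clock: 4.4
eef_pos: [516.7, -98.9, 53.7]
tcp_rot: [3.141, -0.001, -0.068]
contact_force: [-7.1, 0.9, 22.4]
opening: 0.003
```

Call:
play_rows:
  moves:
    - [[0,0,0.001],[0,0,0],0]
    - [[0,0,0],[0,0,0],0]

```text
clock: 4.6
eef_pos: [516.7, -98.9, 53.4]
tcp_rot: [3.141, -0.001, -0.068]
contact_force: [-10.3, 0.7, 35.6]
opening: 0.003
```

Call:
play_rows:
  moves:
    - [[0,0,-0.005],[0,0,0],0]
    - [[0,0,-0.03],[0,0,0],0]
    - [[0,0,-0.04],[0,0,0],0]
    - [[0,0,-0.04],[0,0,0],0]
    - [[-0.02,-0.03,0],[0,0,0],100]
    - [[-0.025,-0.035,0],[0,0,0],100]
    - [[-0.025,-0.035,0],[0,0,0],100]
    - [[-0.025,-0.035,0],[0,0,0],100]
    - [[-0.012,-0.022,0],[0,0,0],100]
    - [[0,0,0],[0,0,0],100]
    - [[0,0,0],[0,0,0],100]

```text
clock: 5.7
eef_pos: [420.6, 65.6, 166.2]
tcp_rot: [-3.141, -0.001, -0.066]
contact_force: [-0.6, 0.2, -0.6]
opening: 1.001
```

```bash
python3 - <<'E'
from rig import *;from h import *
import pickle
s=sense();st(s)
F={n:grab_frame(n) for n in("side","top")};pickle.dump(F,open("F1.pkl","wb"))
o=[]
for n,(x,y) in {'top':(250,165),'side':(240,160)}.items():
    o.append(cv2.resize(F[n]['pixels'][y:y+100,x:x+100],(400,400),interpolation=2))
cv2.imwrite('pics/d3.png',cv2.cvtColor(np.hstack(o),4))
E
```

```text
t 5.7 p [420.6  65.6 166.2] brd [-127.2   -3.9] rpy [-3.141e+00 -1.000e-03 -6.600e-02] F [-0.62  0.21 -0.64] op 1.001
```

View pics/d3.png

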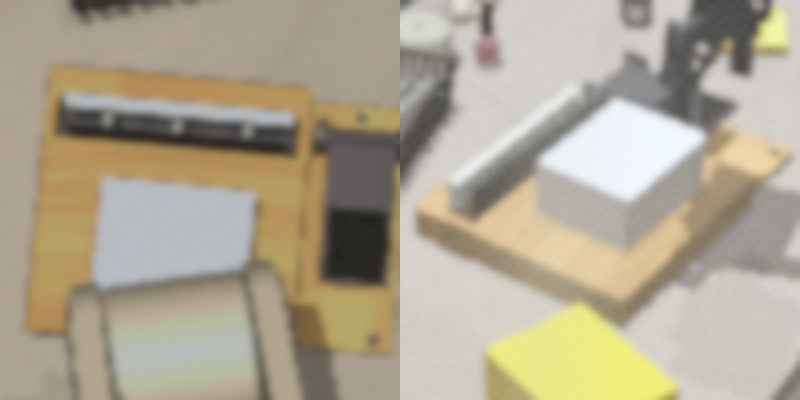

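The stop is up and stays up (top crop: bar from (266,190) to (324,195)), and the pedal is level. I'll measure the bar's yaw precisely before pushing.

```bash
python3 - <<'E'
from h import *; import pickle
F=pickle.load(open("F1.pkl","rb"));T=F["top"];G=pickle.load(open("F0.pkl","rb"))["top"]
im=T["pixels"].astype(float); g=im.min(2)  # blue-ish min separates white from wood
E=[];E2=[]
for u in range(268,322):
    c=g[183:206,u]; k=np.argmax(c[:14]); 
    i=c[max(k-2,0):k+3]; E.append([u,183+max(k-2,0)+np.sum((i-i.min())*np.arange(len(i)))/np.sum(i-i.min())])
E=np.array(E);W=np.array([onplane(T,p,66)[:2] for p in E])
def yaw(W):
    l=cv2.fitLine(W.astype(np.float32),cv2.DIST_HUBER,0,.01,.01).ravel();l=l*np.sign(l[1]);return np.arctan2(-l[0],l[1]),l
y,l=yaw(W);print("bar yaw",y,"mean",W.mean(0),"brd",brd(W.mean(0)))
# slot-front transitions / deck far edge / box front edge from frame 0, by max vertical gradient subpixel
def edge(f,u0,u1,v0,v1,z,sgn,ch):
    a=cv2.GaussianBlur(f["pixels"][...,ch].astype(float),(0,0),1); P=[]
    d=sgn*np.gradient(a,axis=0)
    for u in range(u0,u1):
        c=d[v0:v1,u];k=np.clip(np.argmax(c),1,len(c)-2);a0,b0,c0=c[k-1:k+2];o=.5*(a0-c0)/(a0-2*b0+c0+1e-9);P.append([u,v0+k+np.clip(o,-1,1)])
    W=np.array([onplane(f,p,z)[:2] for p in P]);return yaw(W)[0],W.mean(0),brd(W.mean(0))
print("boxfront",edge(G,279,311,204,218,94,1,2))
print("boxrear",edge(G,277,308,234,248,94,-1,2))
print("deckfar",edge(G,266,324,177,190,36,-1,2))
print("slotfront f0",edge(G,268,320,194,208,36,1,0))
E
```

```text
bar yaw -0.0748845 mean [626.3500471   54.91000516] brd [78.76872041 -0.53909471]
boxfront (np.float32(-0.09038706), array([559.67333814,  54.79300059]), array([12.25405879, -5.18635167]))
boxrear (np.float32(-0.086849645), array([459.55797084,  61.7908482 ]), array([-88.10541796,  -5.00727646]))
deckfar (np.float32(-0.07541461), array([659.86105195,  54.56116061]), array([112.22598082,   1.38985954]))
slotfront f0 (np.float32(-0.07303424), array([596.87425529,  57.22773243]), array([49.20356635, -0.22953347]))
```

Call:
play_rows:
  moves:
    - [[0,0,0.03],[0,0,0.0065],100]
    - [[0,0,0.04],[0,0,0],100]
    - [[0,0,0.03],[0,0,0],100]
    - [[0,0,0.02],[0,0,0],100]
    - [[0,0,0.008],[0,0.05,0],100]
    - [[0,0,0],[0,0.05,0],100]
    - [[0,0,0],[0,0,0],100]
    - [[0,0,0],[0,0,0],100]

```text
clock: 6.6
eef_pos: [420.7, 64.7, 37.8]
tcp_rot: [3.142, -0.099, -0.075]
contact_force: [0.8, -0.8, 0.3]
opening: 1.0
```

```bash
sed -i 's/^YAW=.*;/YAW=-0.0745;/' h.py; python3 -c "
from rig import *;from h import *
s=sense();st(s)
R=Ro.from_euler('xyz',s['tcp_rot']).as_matrix();print(R.round(4))"
```

```text
t 6.6 p [420.7  64.7  37.8] brd [-127.1   -5.5] rpy [ 3.142 -0.099 -0.075] F [ 0.78 -0.8   0.3 ] op 1.0
[[ 0.9922 -0.0754  0.0989]
 [-0.075  -0.9972 -0.0075]
 [ 0.0992  0.     -0.9951]]
```

Call:
play_rows:
  moves:
    - [[0.005,0,0.0005],[0,0,0],100]
    - [[0.005,0,0.0005],[0,0,0],100]
    - [[0.005,0,0.0005],[0,0,0],100]
    - [[0.005,0,0.0005],[0,0,0],100]
    - [[0.003,0,0.0003],[0,0,0],100]
    - [[0.003,0,0.0003],[0,0,0],100]
    - [[0.003,0,0.0003],[0,0,0],100]
    - [[0.003,0,0.0003],[0,0,0],100]
    - [[0.003,0,0.0003],[0,0,0],100]
    - [[0.003,0,0.0003],[0,0,0],100]
    - [[0.003,0,0.0003],[0,0,0],100]
    - [[0.003,0,0.0003],[0,0,0],100]
    - [[0,0,0],[0,0,0],100]

```text
clock: 7.9
eef_pos: [464.9, 62.0, 37.8]
tcp_rot: [-3.141, -0.101, -0.075]
contact_force: [0.1, 0.6, -0.3]
opening: 1.001
```

Call:
play_rows:
  moves:
    - [[0.003,0,0.0003],[0,0,0],100]
    - [[0.003,0,0.0003],[0,0,0],100]
    - [[0.003,0,0.0003],[0,0,0],100]
    - [[0.003,0,0.0003],[0,0,0],100]
    - [[0,0,0],[0,0,0],100]

```text
clock: 8.4
eef_pos: [477.0, 61.1, 37.8]
tcp_rot: [-3.141, -0.101, -0.075]
contact_force: [-0.5, -0.0, 0.3]
opening: 0.998
```

```bash
python3 - <<'E'
from rig import *;from h import *
s=sense();st(s)
o=[]
for n,(x,y) in {'top':(250,165),'side':(240,160)}.items():
    o.append(cv2.resize(grab_frame(n)['pixels'][y:y+100,x:x+100],(400,400),interpolation=2))
cv2.imwrite('pics/d4.png',cv2.cvtColor(np.hstack(o),4))
E
```

```text
t 8.4 p [477.   61.1  37.8] brd [-70.6  -5. ] rpy [-3.141 -0.101 -0.075] F [-0.51 -0.01  0.33] op 0.998
```

View pics/d4.png

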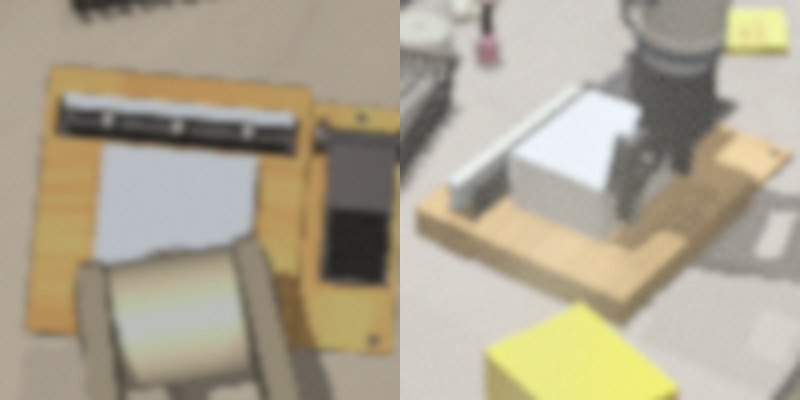

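The box is being pushed squarely by both fingers. Its front edge, at top crop row about 201, is roughly 10 mm short of the pad. I'll go on slowly.

Call:
play_rows:
  moves:
    - [[0.002,0,0.0002],[0,0,0],100]
    - [[0.002,0,0.0002],[0,0,0],100]
    - [[0.002,0,0.0002],[0,0,0],100]
    - [[0.002,0,0.0002],[0,0,0],100]
    - [[0,0,0],[0,0,0],100]

```text
clock: 9.0
eef_pos: [484.7, 60.4, 37.8]
tcp_rot: [-3.142, -0.1, -0.075]
contact_force: [-1.1, 0.2, 0.9]
opening: 1.001
```

Call:
play_rows:
  moves:
    - [[0.002,0,0.0002],[0,0,0],100]
    - [[0.001,0,0.0001],[0,0,0],100]
    - [[0,0,0],[0,0,0],100]

```text
clock: 9.3
eef_pos: [487.5, 60.2, 37.7]
tcp_rot: [-3.142, -0.1, -0.075]
contact_force: [-0.2, -1.7, -0.1]
opening: 1.003
```

Call:
play_rows:
  moves:
    - [[0.001,0,0.0001],[0,0,0],100]
    - [[0.001,0,0.0001],[0,0,0],100]
    - [[0,0,0],[0,0,0],100]

```text
clock: 9.6
eef_pos: [488.9, 60.1, 37.7]
tcp_rot: [3.142, -0.099, -0.075]
contact_force: [-2.7, 0.5, 2.9]
opening: 1.001
```

Call:
play_rows:
  moves:
    - [[0.001,0,0.0001],[0,0,0],100]
    - [[0.001,0,0.0001],[0,0,0],100]
    - [[0,0,0],[0,0,0],100]

```text
clock: 9.9
eef_pos: [490.4, 59.9, 37.6]
tcp_rot: [3.141, -0.098, -0.075]
contact_force: [-5.8, 2.0, 3.5]
opening: 0.999
```

Call:
play_rows:
  moves:
    - [[0.001,0,0.0001],[0,0,0],100]
    - [[0.001,0,0.0001],[0,0,0],100]
    - [[0,0,0],[0,0,0],100]

```text
clock: 10.2
eef_pos: [491.6, 59.7, 37.4]
tcp_rot: [3.141, -0.097, -0.075]
contact_force: [-8.8, 2.3, 5.1]
opening: 0.999
```

Call:
play_rows:
  moves:
    - [[0.001,0,-0.0002],[0,0,0],100]
    - [[0.0005,0,0],[0,0,0],100]
    - [[0,0,0],[0,0,0],100]
    - [[0,0,0],[0,0,0],100]

```text
clock: 10.6
eef_pos: [492.5, 59.6, 37.4]
tcp_rot: [3.141, -0.096, -0.075]
contact_force: [-8.4, 2.7, 3.4]
opening: 0.998
```

```bash
python3 - <<'E'
from rig import *;from h import *
import pickle
s=sense();st(s);print(s["wrist_torque"])
F={n:grab_frame(n) for n in("side","top")};pickle.dump(F,open("F2.pkl","wb"))
print([sense()["contact_force"].round(1).tolist() for _ in range(2)])
o=[]
for n,(x,y) in {'top':(262,180),'side':(245,170)}.items():
    o.append(cv2.resize(F[n]['pixels'][y:y+67,x:x+67],(400,400),interpolation=2))
cv2.imwrite('pics/d5.png',cv2.cvtColor(np.hstack(o),4))
T=F["top"]
a=cv2.GaussianBlur(T["pixels"][...,2].astype(float),(0,0),1);P=[]
d=np.gradient(a,axis=0)
for u in range(279,311):
    c=d[194:208,u];k=np.clip(np.argmax(c),1,12);A,B,C=c[k-1:k+2];P.append([u,194+k+np.clip(.5*(A-C)/(A-2*B+C+1e-9),-1,1)])
W=np.array([onplane(T,p,94)[:2] for p in P])
l=cv2.fitLine(W.astype(np.float32),cv2.DIST_HUBER,0,.01,.01).ravel();l*=np.sign(l[1])
print("box front yaw",np.arctan2(-l[0],l[1]),brd(W.mean(0)))
E
```

```text
t 10.6 p [492.5  59.6  37.4] brd [-55.1  -5.3] rpy [ 3.141 -0.096 -0.075] F [-8.4   2.71  3.42] op 0.998
[0.40926523 1.26545087 0.02655843]
[[-8.0, 2.8, 3.1], [-8.0, 2.8, 3.1]]
box front yaw -0.07285686 [55.29972549 -1.36377721]
```

View pics/d5.png

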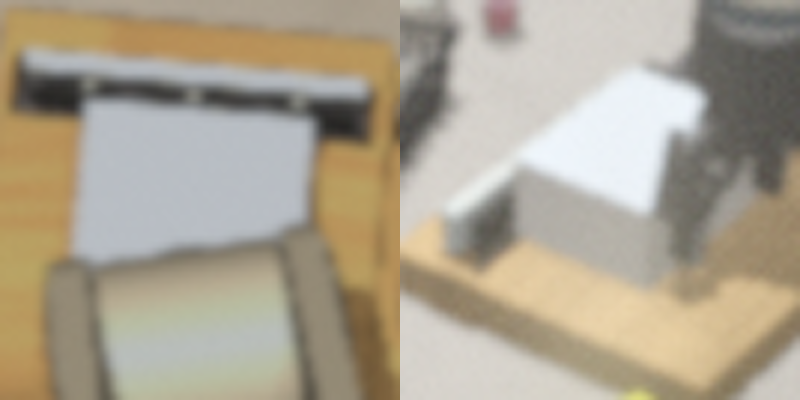

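The top crop shows the box front against the raised pad. Its yaw is -0.073 against the bar's -0.075, and the box lies flat in the side view. The pad is in about 4.5 mm (~6.7 N), so it needs about 2 mm more.

Call:
play_rows:
  moves:
    - [[0.001,0,0],[0,0,0],100]
    - [[0.001,0,0],[0,0,0],100]
    - [[0.001,0,0],[0,0,0],100]
    - [[0,0,0],[0,0,0],100]
    - [[0,0,0],[0,0,0],100]

```text
clock: 11.2
eef_pos: [494.3, 59.4, 37.4]
tcp_rot: [3.141, -0.094, -0.075]
contact_force: [-11.2, 3.8, 4.2]
opening: 0.999
```

Call:
play_rows:
  moves:
    - [[0,0,0],[0,0,0],100]
    - [[0,0,0],[0,0,0],100]
    - [[0,0,0],[0,0,0],100]
    - [[0,0,0],[0,0,0],100]
    - [[0,0,0],[0,0,0],100]

```text
clock: 11.7
eef_pos: [494.3, 59.4, 37.4]
tcp_rot: [3.141, -0.094, -0.075]
contact_force: [-11.8, 3.6, 4.0]
opening: 1.004
```

```bash
python3 - <<'E'
from rig import *;from h import *
s=sense();st(s)
F={n:grab_frame(n) for n in("side","top")}
T=F["top"]
a=cv2.GaussianBlur(T["pixels"][...,2].astype(float),(0,0),1);P=[]
d=np.gradient(a,axis=0)
for u in range(279,311):
    c=d[194:208,u];k=np.clip(np.argmax(c),1,12);A,B,C=c[k-1:k+2];P.append([u,194+k+np.clip(.5*(A-C)/(A-2*B+C+1e-9),-1,1)])
W=np.array([onplane(T,p,94)[:2] for p in P])
l=cv2.fitLine(W.astype(np.float32),cv2.DIST_HUBER,0,.01,.01).ravel();l*=np.sign(l[1])
print("box front yaw",np.arctan2(-l[0],l[1]),brd(W.mean(0)))
o=[cv2.resize(F[n]['pixels'][y:y+67,x:x+67],(400,400),interpolation=2) for n,(x,y) in {'top':(262,180),'side':(245,165)}.items()]
cv2.imwrite('pics/d6.png',cv2.cvtColor(np.hstack(o),4))
E
```

```text
t 11.7 p [494.3  59.4  37.4] brd [-53.2  -5.4] rpy [ 3.141 -0.094 -0.075] F [-11.84   3.64   4.03] op 1.004
box front yaw -0.072527006 [56.64605787 -1.24661771]
```

View pics/d6.png

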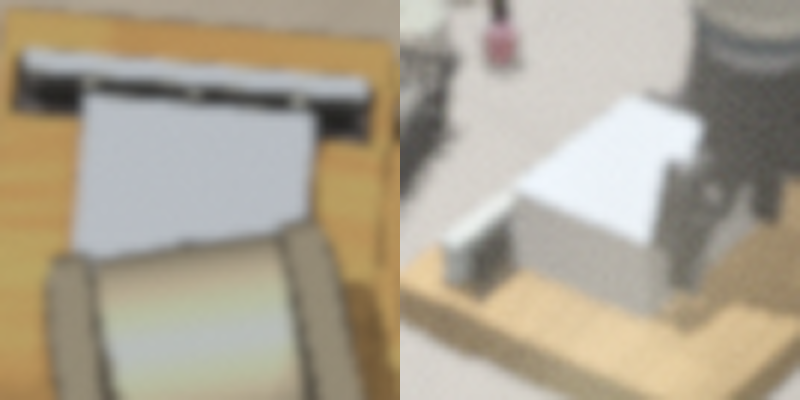

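The box sits flat and square on the pad within its ends. The push is steady at about 11.8 N at the wrist, and the pad is in about 6 mm (~9 N). Handing in.

```bash
python3 -c "
from rig import *
print(sign_off())"
```

```text
the job is handed in; nothing more can be done
None
```

The pedal is down, the stop is up, and the box was being pushed against the rubber face when I handed the job in at about 11.8 s.

- **Pedal:** I pressed it with shut fingers until it met its end stop, with the tip 53 mm above the table and a peak reading of about 37 N. The stop rose and stayed up after I lifted off, as the picture showed.
- **Push:** Both open fingers pushed the box along the deck. The wrist force was about 11–12 N towards the stop and steady over the last half second. Pad travel, judged from arm motion and the top view, is about 6 mm, or roughly 9 N. The rest is probably friction under the box.
- **Squareness:** The box's front edge lies at a yaw of -0.0725 rad and the stop at -0.075 rad, so they agree within measuring error. The box is within about 5 mm of the face's middle, so its whole length is on the face, and it looks flat on the deck.

**Checks that disagreed:**
- Heights triangulated from the two cameras came out 5–9 mm lower than the text, so I used the stated heights.
- One reading put the stop bar's middle at board x 79 mm instead of 64. I used only its angle.
- The pedal needed only about 3 N through most of its travel, not 9–11 N.
- The wrist also shows 3–4 N sideways and about 4 N upwards, which I took to be friction at the fingers.

I did not touch the other things on the table.

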